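# Slide the rack base plate out over the end of the bench riser

## Task

The flat metal base plate for the tube rack lies flat in the middle of the bench riser, where nobody can get a finger under it. Push it back flush and straight against the riser's raised back lip and slide it along until about 4 cm of the plate sticks out past the end of the riser that is nearer the tube rack, ready to be taken by its edge. Only push it, do not lift or tip it, and leave the rack, the bottle and the jar where they stand.

Things in the scene. Friction and masses are not known exactly. Their poses are not given: they have to be found in the camera images.
- riser: White bench riser, fixed to the bench: a shelf board 210 mm deep (its x) by 400 mm long (its y), its top surface 100 mm above the bench. Along its whole back edge (+x side, away from the robot) runs a raised lip 10 mm thick that rises 16 mm above the board; the lip's inner face lies at riser x = +95 mm. The front and both ends (riser y = +200 and -200 mm) have no lip. Origin: centre of its footprint, on the bench. It stands at a different place and yaw each time.
- base_plate: Flat bare grey metal (aluminium) plate with four small dark dimples in its top, 100 mm (its x) by 160 mm (its y) by 6 mm thick, 0.2 to 0.35 kg, loose, lying flat on the riser and at first clear of the lip and turned up to 15 degrees either way; its long side (y) runs roughly along the riser. Origin: centre of its underside. Flush against the lip, its origin lies at riser x = +45 mm.
- tube_rack: White rack with five capped 50 ml tubes, 156 mm (its x) by 80 mm (its y), 122 mm tall over the caps, standing loose on the bench beyond one end of the riser (which end varies), its near side at least 85 mm from that end. Origin: centre of its footprint, on the bench. Must not be moved.
- bottle: Amber reagent bottle with white cap, 64 mm diameter, 165 mm tall, standing loose on the bench beyond the other end of the riser. Origin: centre of its underside. Must not be moved.
- jar: Small squat white jar with metal cap, 54 mm diameter, 50 mm tall, standing loose on the bench between the riser's front and the robot. Origin: centre of its underside. Must not be moved.
Mind the look-alikes: they are no part of the job. Leave any green or turquoise look-alike of the base_plate alone.

How it is judged (in metres and radians):
At the end, for the whole second after the job is handed in: The base plate lies at rest and flat on the riser, its long side along the back lip (within 6 mm and 0.06 rad), and sticks out 25 to 60 mm past the end of the riser nearer the tube rack (((y of tube_rack in the frame of riser above 0 m and y of base_plate in the frame of riser between 0.145 and 0.18 m) or (y of tube_rack in the frame of riser below 0 m and y of base_plate in the frame of riser between -0.18 and -0.145 m)) and x of base_plate in the frame of riser above 0.039 m and angle between the y axis of base_plate and the y axis of riser, either way round below 0.06 rad and z of base_plate in the frame of riser above 0.096 m and angle between base_plate's own z axis and vertical below 0.05 rad and linear speed of base_plate below 0.01 m/s); the robot touches nothing.
It fails at once if the plate is lifted off the riser (z of base_plate in the frame of riser above 0.112 m).
It fails at once if the plate is tipped (angle between base_plate's own z axis and vertical above 0.15 rad).
It fails at once if the tube rack is moved by more than 20 mm (distance of tube_rack from where it was at the start of the episode above 0.02 m).
It fails at once if the bottle is moved by more than 20 mm (distance of bottle from where it was at the start of the episode above 0.02 m).
It fails at once if the jar is moved by more than 20 mm (distance of jar from where it was at the start of the episode above 0.02 m).
It also fails if it takes over 48 s, if anything falls off the work surface, if the arm or the gripper's body presses on something with over 40 N, if the wrist force passes 120 N, or if a joint passes its speed limit or range.

## Robot

A 6-joint arm with a two-finger parallel gripper is mounted at the origin on the work surface. World frame = base frame: x ahead of the robot, y to its left, z up, the work surface at z = 0. Lengths are in mm, angles in degrees, forces in N, time in s.
With the tool pointing down it reaches from about 250 to 775 mm from the base axis. Payload 4 kg.
Tool frame: the origin (TCP) lies on the mounting face of the last link; the fingertips stand 199 mm ahead of it and the grasp point (between the pads) lies 180 mm ahead of it (robot.tcp_to_tips is the distance from the TCP to the fingertips, in mm); z points along the fingers, y is the direction in which the jaws open and shut (so a half turn about z gives the same grasp; the last joint's range is limited). The gripper opens to 94 mm and grips with 3 to 60 N. Pads are 16 mm wide; open, the fingers measure 119 mm over their backs; the gripper's body (75 mm by 177 mm) begins 78 mm behind the grasp point.
Start: joints at [-76.61, 4.996, 78.535, -0, 96.463, -5.907], TCP at [181.751, -519.102, 404.706] pointing down, gripper open.
Joint ranges: [-177.83, 177.83], [-43.37, 116.18], [15.69, 146.23], [-61.86, 241.86], [9.47, 152.12], [-147.06, 147.06]. Speed limits (degrees/s): [159.86, 159.86, 180, 180, 180, 180].

## Interface

Orientations are given as [roll, pitch, yaw] about the fixed x, y, z axes, in that order (R = Rz(yaw) Ry(pitch) Rx(roll)).
In Python, from station import robot gives the robot as it stands.
- The arm moves only by the tool carry_out, never from a script. Its argument "motion" is a list of rows, each a list of 7 numbers: the shift along the tool's x, y, z in cm, then the turn, a rotation vector about the tool's x, y, z in rad, then the gripper command: -1 is fully open, 1 is shut, values between are in proportion. In form: [[tx, ty, tz, rx, ry, rz, grip], ...]. A call has 1 to 8 rows; each row is the pose to reach, as a shift and turn from the pose commanded when the call began, along the tool's axes at that moment; what a row does not reach only later rows make up. A row lasts 1/10 s, in which the tool goes at most 50 mm and 8.59 degrees, less where a joint would pass 70% of its speed; a pose out of reach is approached as far as the arm can. A call with a gripper value outside its range is refused whole. The fingers move at their own pace and stop on an object; the grip force is fixed at half the most. Time passes only in rows, so rows that repeat a pose let the fingers close. It gives the time, the measured TCP pose, the force and the opening at its end, in the units of the state.
- robot.state(): the state, without advancing time (a new reading comes with each control period).
- robot.snapshot(name): name is "side" or "top" or "wrist"; returns the picture (480x640x3 uint8, red, green, blue); there is no depth.
- robot.camera_info(name): a dict with "fov_y" (degrees; the focal length in pixels is half the picture's height over the tangent of half this angle, whatever the lens; pixels are square), "cx", "cy" (the principal point, pixels), "distortion" ([k1, k2, p1, p2, k3] as OpenCV has them; the pictures are not rectified), "rvec" (rotation vector, rad) and "tvec" (3), from world to camera coordinates, as OpenCV has them. Camera axes: x right, y down, z forward; pixel columns grow to the right and rows downward; lengths in mm; the calibration is good to about 2 mm. A picture is of the moment at which its call begins: read the wrist's pose just before it. camera_info takes no time and is no camera call; for the wrist camera it gives the pose at the moment of the call.
- robot.job_done(): hands the job in, once; it reports no verdict.
The state is a dict: "time": time; "joints": joint angles; "qd": joint speeds; "joint_efforts": joint torques, N m; "tcp_pos": TCP position; "eef_rot": TCP orientation; "force": force on the tool from outside, world axes, zero at the start; "ft_torque": the same for the moment, N m; "opening": finger opening in mm.
Only numpy, scipy, OpenCV 4.12 (cv2) and the standard library are available. Lean on these libraries where they do the work, as an engineer would, in place of code of your own. Each camera call takes 0.05 s, during which the arm holds its last target.

## Working session

There is one attempt and no reset: what is moved stays moved. The work goes in short steps, Python scripts to look and compute and a tool call to move; the robot and the scene stay as the last step left them, time stands still between calls to the robot, and variables do not carry over. Pictures are saved under pics/ and viewed, and the job is handed in when it is done.

Besides the shell and the picture viewer there is one more tool, called after "Emit:" by a JSON object that holds its "api" and its "payload". carry_out: Moves the arm, as the interface text tells. Its arguments: {"type":"object","properties":{"motion":{"type":"array"}},"required":["motion"]}

```bash
mkdir -p pics; ls; python3 - <<'E'
from station import robot
import cv2
s=robot.state();print(s)
for n in("side","top","wrist"):
    print(n,robot.camera_info(n))
    cv2.imwrite(f"pics/{n}0.png",robot.snapshot(n)[:,:,::-1])
E
```

```text
pics
{'time': 0.0, 'joints': array([-7.66100874e+01,  5.03975748e+00,  7.86229610e+01, -1.54049527e-03,
        9.64631735e+01, -5.90575957e+00]), 'qd': array([-0.03821049, -0.09107962,  0.00893816,  0.06806354,  0.0478617 ,
       -0.08459043]), 'joint_efforts': array([ 4.87512661e-04, -3.40184534e+01, -3.02424896e+01,  7.16604455e-02,
        3.29980475e-02, -1.78674113e-04]), 'tcp_pos': array([ 181.72338081, -518.99700227,  403.51331183]), 'eef_rot': array([-1.79874619e+02, -1.14303766e-02,  1.92954879e+01]), 'force': array([ 0.2092596 ,  0.10444142, -0.74381008]), 'ft_torque': array([ 0.00026571,  0.0163117 , -0.03774437]), 'opening': 93.81872441611245}
side {'fov_y': 48.03357814361321, 'cx': 306.74161521169003, 'cy': 241.53283529905156, 'distortion': array([-0.00834789,  0.        ,  0.        ,  0.        ,  0.        ]), 'rvec': array([ 0.51746759, -2.77452448,  1.08528204]), 'tvec': array([ 479.50329489,  166.55449616, 1205.90281223])}
top {'fov_y': 43.4125255790744, 'cx': 327.9362807372633, 'cy': 244.3491987782807, 'distortion': array([-0.01942038,  0.        ,  0.        ,  0.        ,  0.        ]), 'rvec': array([ 2.16764241, -2.15548455,  0.1619162 ]), 'tvec': array([  22.90651817,  511.0013721 , 1460.36716521])}
wrist {'fov_y': 70.456869265195, 'cx': 319.9013321599961, 'cy': 238.1867115248403, 'distortion': array([-0.02267916,  0.        ,  0.        ,  0.        ,  0.        ]), 'rvec': array([-2.39040856,  1.69686765,  0.21641962]), 'tvec': array([-548.6378978 ,  -25.38693255,  390.77593808])}
```

View pics/top0.png

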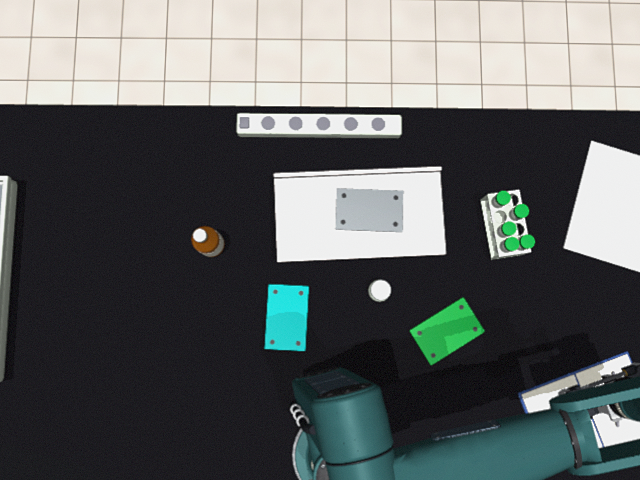

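View pics/side0.png

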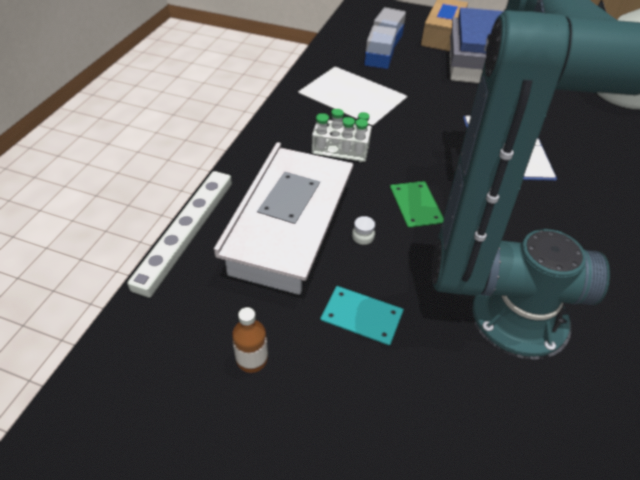

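The top view shows the riser at about (277–446, 168–262), with the lip along its upper (far) edge. The grey plate is at (370, 210), the rack to the right at (508, 225), the bottle to the left and the jar in front at (380, 290). Next I'll measure them.

```bash
cat > h.py <<'E'
import numpy as np, cv2
from station import robot
def cam(n):
    c=robot.camera_info(n); f=240/np.tan(np.radians(c['fov_y']/2))
    K=np.array([[f,0,c['cx']],[0,f,c['cy']],[0,0,1]]); R=cv2.Rodrigues(c['rvec'])[0]
    return K,c['distortion'],R,c['tvec'],c['rvec']
def ray(n,px,z,C=None):
    K,d,R,t,_=C or cam(n)
    u=cv2.undistortPoints(np.float64(px).reshape(-1,1,2),K,d).reshape(-1,2)
    D=np.c_[u,np.ones(len(u))]@R; o=-R.T@t
    return (o+D*((z-o[2])/D[:,2])[:,None])[:,:2]
def proj(n,P,C=None):
    K,d,R,t,rv=C or cam(n)
    return cv2.projectPoints(np.float64(P).reshape(-1,1,3),rv,t,K,d)[0].reshape(-1,2)
def quad(cnt):
    # fit lines to the four sides of a contour (subpixel), return corners
    r=cv2.boxPoints(cv2.minAreaRect(cnt)); pts=cnt.reshape(-1,2).astype(float); L=[]
    ap=cv2.approxPolyDP(cv2.convexHull(cnt),0.03*cv2.arcLength(cnt,True),True).reshape(-1,2).astype(float)
    if len(ap)!=4: print('approx',len(ap)); ap=r
    for i in range(4):
        a,b=ap[i],ap[(i+1)%4]; e=(b-a)/np.linalg.norm(b-a); w=pts-a
        s=w@e; dd=w@np.array([-e[1],e[0]]); l=np.linalg.norm(b-a)
        m=(abs(dd)<3)&(s>.1*l)&(s<.9*l)
        vx,vy,x,y=cv2.fitLine(pts[m].astype(np.float32),cv2.DIST_HUBER,0,.01,.01).ravel(); L.append(np.cross([x,y,1],[x+vx,y+vy,1]))
    out=[]
    for i in range(4):
        p=np.cross(L[i-1],L[i]); out.append(p[:2]/p[2])
    return np.array(out)
def rect(P):
    P=np.array(P); e=[P[(i+1)%4]-P[i] for i in range(4)]; l=[np.linalg.norm(v) for v in e]
    i=0 if l[0]+l[2]>l[1]+l[3] else 1
    v=e[i]/l[i]-e[i+2]/l[i+2] if i+2<4 else None
    a=np.degrees(np.arctan2(v[1],v[0]))%180
    return P.mean(0),a,np.round(l,1)
def plate_top(im,roi):
    x0,y0,x1,y1=roi
    hsv=cv2.cvtColor(im,cv2.COLOR_RGB2HSV); g=im.max(2).astype(int)
    m=((g>110)&(g<205)).astype(np.uint8)*255
    k=np.zeros_like(m);k[y0:y1,x0:x1]=255;m&=k
    m=cv2.morphologyEx(cv2.morphologyEx(m,cv2.MORPH_CLOSE,np.ones((7,7))),cv2.MORPH_OPEN,np.ones((7,7)))
    c=max(cv2.findContours(m,cv2.RETR_EXTERNAL,cv2.CHAIN_APPROX_NONE)[0],key=cv2.contourArea)
    return quad(c),m
E
python3 - <<'E'
from h import *
im=cv2.imread('pics/top0.png')[:,:,::-1].copy()
g=im.max(2)
print(im[210,370],im[240,300],im[176,360],im[170,360],g[160:182,360],g[205,325:345],g[200,268:284])
C=cam('top')
m=((g>205)*255).astype(np.uint8); m[:160]=0;m[290:]=0;m[:,:260]=0;m[:,465:]=0
c=max(cv2.findContours(m,cv2.RETR_EXTERNAL,cv2.CHAIN_APPROX_NONE)[0],key=cv2.contourArea)
q=quad(c);print(q)
print('z100',ray('top',q,100,C),'\nz116',ray('top',q,116,C)); print(rect(ray('top',q,100,C)))
q,m=plate_top(im,(300,183,430,245));print(q,rect(ray('top',q,106,C)))
print('jar',ray('top',[[380,290]],50,C),'bottle',ray('top',[[200,236]],165,C))
print('rack caps',ray('top',[[505,199],[521,211],[508,228],[512,244],[527,242]],122,C))
v=cv2.resize(im[140:300,230:470],None,fx=3,fy=3,interpolation=cv2.INTER_NEAREST);cv2.imwrite('pics/z0.png',v[:,:,::-1])
E
```

```text
[176 185 187] [239 239 240] [244 244 244] [255 255 255] [ 30  33  30  28  28  35  30  26  26 124 255 245 243 233 120 188 244 242
 240 239 240 240] [239 239 240 240 240 240 241 240 241 241 228 200 190 192 190 191 193 191
 191 191] [ 31  33  29  29  25  14  61 210 248 242 240 240 240 240 239 239]
[[438.51301728 172.28232282]
 [444.62096267 253.24666992]
 [277.41562551 260.79606623]
 [274.34162629 179.02668815]]
z100 [[ 679.43591921 -239.35305427]
 [ 482.65359699 -249.95019962]
 [ 462.17201839  145.75727957]
 [ 659.16517714  156.18165503]] 
z116 [[ 675.30901364 -236.05731367]
 [ 480.75315834 -246.53455905]
 [ 460.50331579  144.69574148]
 [ 655.26762213  155.00217175]]
(array([570.85667793, -46.84107982]), np.float64(92.94836651202183), array([197.1, 396.2, 197.3, 396.1]))
[[336.44768663 187.6752568 ]
 [402.         190.58482154]
 [402.         231.65001398]
 [335.75031681 228.84332133]] (array([585.29319952, -70.42151829]), np.float64(87.93990056422395), array([156.9,  99.3, 157.1,  99.5]))
jar [[ 397.63170432 -100.9661272 ]] bottle [[510.45535165 316.71874268]]
rack caps [[ 610.43040956 -391.92352373]
 [ 581.84073793 -429.1075534 ]
 [ 540.87439657 -396.6177978 ]
 [ 502.91574125 -404.75424858]
 [ 507.90254881 -440.5157942 ]]
```

View pics/z0.png

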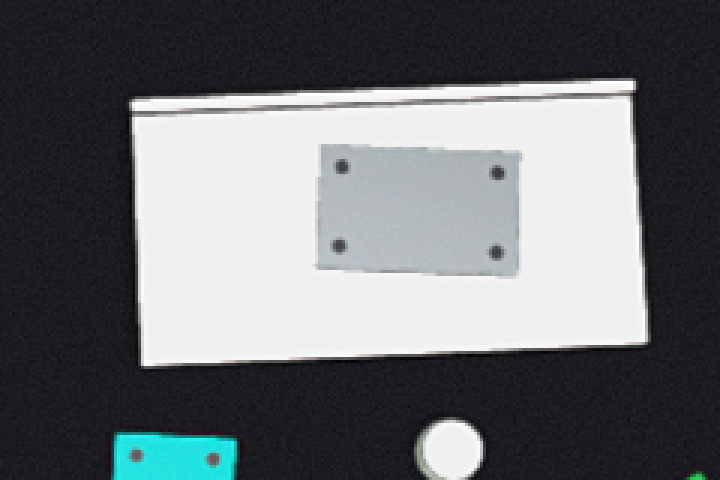

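Riser yaw is about +2.95° with its origin near (575.9, -46.6), and the rack is on the -y side. The plate is at riser (8, -24), turned about -5°. The measured sizes match the given ones: 197+2.4 of 200 mm, and 157+2.4 of 160 mm. Now I'll move above the riser in front of the plate.

Emit:
{"api": "carry_out", "payload": {"motion": [[6, -4, 0, 0, 0, 0.04, -1], [12, -8, 0, 0, 0, 0.08, -1], [18, -12.4, 0, 0, 0, 0.12, -1], [24, -16.6, 0, 0, 0, 0.16, -1], [30, -20.7, 0, 0, 0, 0.2, -1], [36, -25, 0, 0, 0, 0.24, -1], [41, -28.4, 0, 0, 0, 0.285, -1], [45.2, -31.3, 0, 0, 0, 0.285, -1]]}}

```text
time: 0.95
tcp_pos: [417.6, -193.7, 404.6]
eef_rot: [180.0, -0.0, 2.9]
force: [-0.7, -0.8, -0.5]
opening: 94.1
```

```bash
cat >> h.py <<'E'
O=np.array([575.85,-46.58]); A=np.radians(2.95)
X=np.array([np.cos(A),np.sin(A)]); Y=np.array([-np.sin(A),np.cos(A)])
def toR(p): d=np.array(p)-O; return np.array([d@X,d@Y])
def go(rx,ry,ztip,yaw):
    "shift in tool axes (cm) and rz from the measured pose to riser (rx,ry), tips at ztip, given yaw rel. riser"
    from scipy.spatial.transform import Rotation as R
    s=robot.state(); T=R.from_euler('xyz',s['eef_rot'],degrees=True)
    w=O+rx*X+ry*Y; d=np.r_[w,ztip+199]-s['tcp_pos']
    G=R.from_euler('xyz',[180,0,2.95+yaw],degrees=True)
    print('t',round(s['time'],2),'now riser',toR(s['tcp_pos'][:2]).round(1),'tip z',round(s['tcp_pos'][2]-199,1),'rot',s['eef_rot'].round(2),'F',s['force'].round(1),'open',round(s['opening'],1))
    print('shift cm',(T.inv().apply(d)/10).round(2),'rotvec',(T.inv()*G).as_rotvec().round(3))
E
python3 -c "
from h import *
go(-72,-24,130,0)"
```

```text
t 0.95 now riser [-165.6 -138.8] tip z 205.6 rot [ 1.7999e+02 -1.0000e-02  2.9200e+00] F [-0.7 -0.8 -0.5] open 94.1
shift cm [  9.35 -11.49   7.56] rotvec [ 0.    -0.    -0.001]
```

Emit:
{"api": "carry_out", "payload": {"motion": [[4, -5, 2, 0, 0, 0, -1], [8, -10, 4, 0, 0, 0, -1], [9.3, -11.5, 7, 0, 0, 0, -1], [9.3, -11.5, 7, 0, 0, 0, -1], [9.3, -11.5, 7, 0, 0, 0, -1]]}}

```text
time: 1.45
tcp_pos: [504.0, -74.7, 332.1]
eef_rot: [-179.9, 0.3, 3.1]
force: [0.6, -0.6, 0.1]
opening: 93.9
```

```bash
python3 - <<'E'
from h import *
go(-72,-24,102.5,0)
cv2.imwrite('pics/w1.png',robot.snapshot('wrist')[:,:,::-1])
E
```

```text
t 1.45 now riser [-73.2 -24.4] tip z 133.1 rot [-179.93    0.31    3.14] F [ 0.6 -0.6  0.1] open 93.9
shift cm [ 0.14 -0.04  3.06] rotvec [-0.001  0.005  0.003]
```

View pics/w1.png

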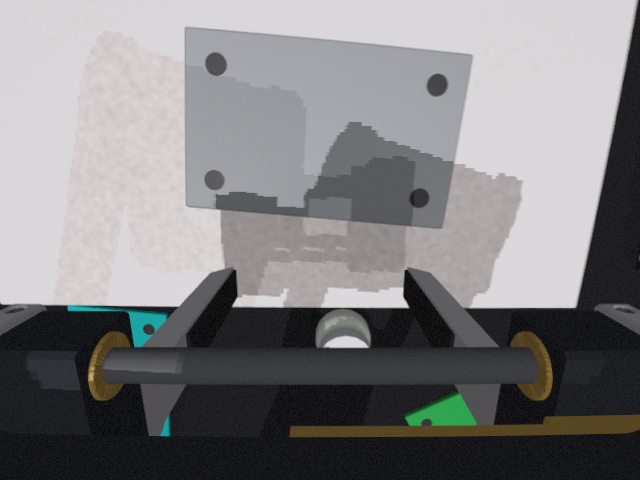

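The wrist view shows the plate (corners about (186,28), (471,55), (442,227), (187,206)) ahead of both fingertips, which are at (235,270) and (407,270). The tips are over the riser and clear of the plate, so I'll descend.

Emit:
{"api": "carry_out", "payload": {"motion": [[0.1, 0, 1.2, 0, 0, 0, -1], [0.1, 0, 2.2, 0, 0, 0, -1], [0.1, 0, 2.7, 0, 0, 0, -1], [0.1, 0, 2.9, 0, 0, 0, -1], [0.1, 0, 2.9, 0, 0, 0, -1], [0.1, 0, 2.9, 0, 0, 0, -1]]}}

```text
time: 2.1
tcp_pos: [505.0, -76.2, 306.1]
eef_rot: [180.0, -0.0, 2.9]
force: [-0.8, 0.4, 0.2]
opening: 93.6
```

```bash
python3 - <<'E'
from h import *
go(-13,-24,102.5,0)
E
```

```text
t 2.1 now riser [-72.3 -25.9] tip z 107.1 rot [ 1.7998e+02 -4.0000e-02  2.9400e+00] F [-0.8  0.4  0.2] open 93.6
shift cm [ 5.93 -0.2   0.46] rotvec [ 0.    -0.001 -0.   ]
```

Emit:
{"api": "carry_out", "payload": {"motion": [[0, 0, 0.2, 0, 0, 0, -1], [0, 0, 0.4, 0, 0, 0, -1], [0, 0, 0.4, 0, 0, 0, -1], [0, 0, 0.4, 0, 0, 0, -1]]}}

```text
time: 2.5
tcp_pos: [505.0, -75.9, 301.6]
eef_rot: [180.0, 0.0, 3.0]
force: [-0.4, -0.0, -0.5]
opening: 94.3
```

```bash
python3 - <<'E'
from h import *
go(-13,-24,102.5,0)
cv2.imwrite('pics/w2.png',robot.snapshot('wrist')[:,:,::-1])
go(-13,-24,102.5,0)
E
```

```text
t 2.5 now riser [-72.3 -25.6] tip z 102.6 rot [1.80e+02 1.00e-02 2.98e+00] F [-0.4 -0.  -0.5] open 94.3
shift cm [ 5.93 -0.16  0.01] rotvec [0. 0. 0.]
t 2.55 now riser [-72.3 -25.6] tip z 102.6 rot [179.99   0.     2.97] F [ 0.1  0.9 -0.1] open 94.0
shift cm [ 5.93 -0.16  0.01] rotvec [0. 0. 0.]
```

View pics/w2.png

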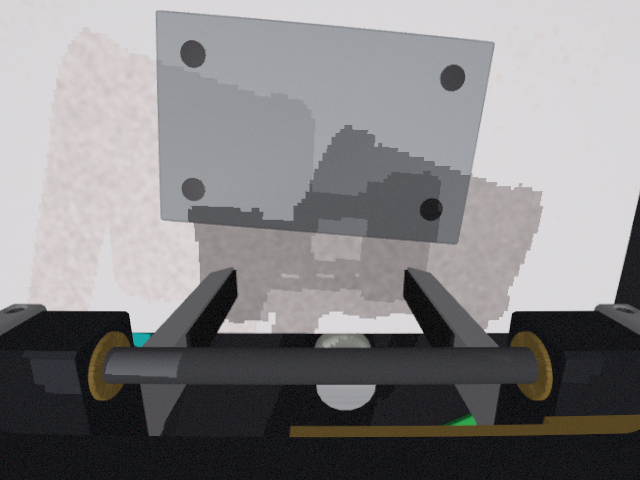

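The tips sit about 10–15 mm in front of the plate's front edge and below its top, with no contact force. Now I'll push back in small steps.

Emit:
{"api": "carry_out", "payload": {"motion": [[0.6, 0, 0, 0, 0, 0, -1], [1.2, 0, 0, 0, 0, 0, -1], [1.8, 0, 0, 0, 0, 0, -1], [2.4, 0, 0, 0, 0, 0, -1], [3.0, 0, 0, 0, 0, 0, -1], [3.6, 0, 0, 0, 0, 0, -1], [4.2, 0, 0, 0, 0, 0, -1], [4.7, 0, 0, 0, 0, 0, -1]]}}

```text
time: 3.35
tcp_pos: [552.4, -73.3, 301.6]
eef_rot: [-180.0, 0.0, 3.0]
force: [-1.9, -0.5, 2.5]
opening: 94.0
```

```bash
python3 - <<'E'
from h import *
go(-13,-24,102.5,0)
cv2.imwrite('pics/w3.png',robot.snapshot('wrist')[:,:,::-1])
E
```

```text
t 3.35 now riser [-24.8 -25.5] tip z 102.6 rot [-1.7998e+02  2.0000e-02  2.9800e+00] F [-1.9 -0.5  2.5] open 94.0
shift cm [ 1.18 -0.15  0.01] rotvec [-0.     0.     0.001]
```

View pics/w3.png

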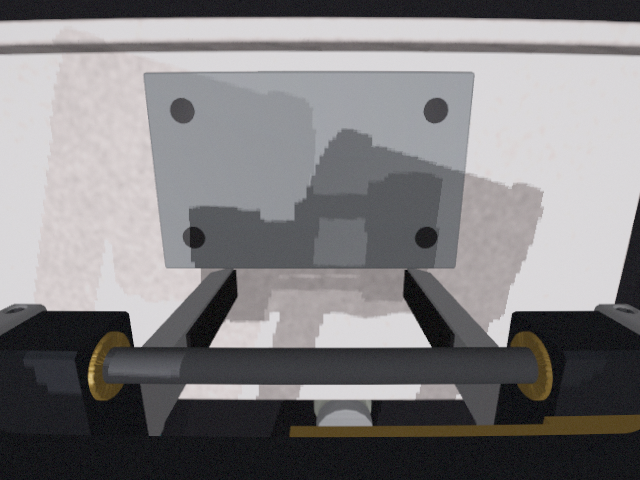

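The plate is now square against both fingers, with its back edge at row 72 and the lip base near row 52, so about 11 mm remain. I'll continue slowly while watching the force.

Emit:
{"api": "carry_out", "payload": {"motion": [[0.3, 0, 0, 0, 0, 0, -1], [0.6, 0, 0, 0, 0, 0, -1], [0.8, 0, 0, 0, 0, 0, -1], [0.9, 0, 0, 0, 0, 0, -1], [1.0, 0, 0, 0, 0, 0, -1]]}}

```text
time: 3.9
tcp_pos: [561.8, -73.0, 301.5]
eef_rot: [-180.0, 0.1, 3.0]
force: [-5.1, 0.6, 1.3]
opening: 94.1
```

Emit:
{"api": "carry_out", "payload": {"motion": [[0.1, 0, 0, 0, 0, 0, -1], [0.2, 0, 0, 0, 0, 0, -1]]}}

```text
time: 4.1
tcp_pos: [562.8, -72.9, 301.5]
eef_rot: [-180.0, 0.3, 3.0]
force: [-8.3, -1.1, 4.3]
opening: 93.9
```

```bash
python3 - <<'E'
from h import *
go(-13,-24,102.5,0)
cv2.imwrite('pics/w4.png',robot.snapshot('wrist')[:,:,::-1])
E
```

```text
t 4.1 now riser [-14.4 -25.6] tip z 102.5 rot [-179.98    0.3     2.96] F [-8.3 -1.1  4.3] open 93.9
shift cm [ 0.14 -0.16 -0.  ] rotvec [-0.     0.005  0.   ]
```

View pics/w4.png

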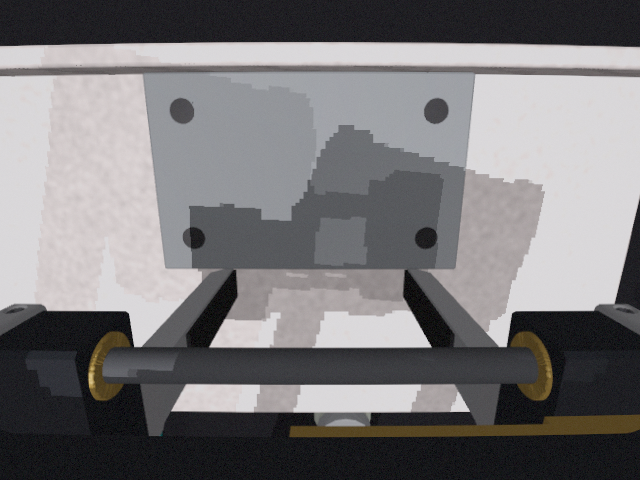

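The back edge has met the lip (row 72), and the force is rising. I'll press 2 mm more to be sure.

Emit:
{"api": "carry_out", "payload": {"motion": [[0.1, 0, 0, 0, 0, 0, -1], [0.2, 0, 0, 0, 0, 0, -1]]}}

```text
time: 4.35
tcp_pos: [563.8, -72.9, 301.4]
eef_rot: [-180.0, 0.5, 2.9]
force: [-13.9, 0.3, 5.8]
opening: 94.1
```

Flush: the force is 14 N and the TCP is at riser x ≈ -13, as expected. Next I'll back off, lift and turn for the push along the lip.

Emit:
{"api": "carry_out", "payload": {"motion": [[-1.5, 0, 0, 0, 0, 0, -1], [-3, 0, 0, 0, 0, 0, -1], [-4, 0, -2, 0, 0, 0, -1], [-4, 0, -6, 0, 0, 0, -1], [-4, 0, -9, 0, 0, 0, -1], [-4, 0, -9, 0, 0, 0, -1]]}}

```text
time: 4.95
tcp_pos: [526.9, -75.0, 397.9]
eef_rot: [179.8, -0.8, 3.0]
force: [0.1, -0.3, 1.1]
opening: 94.3
```

```bash
python3 - <<'E'
from h import *
go(42,95,190,90)
im=robot.snapshot('top');cv2.imwrite('pics/t2.png',im[:,:,::-1])
E
```

```text
t 4.95 now riser [-50.3 -25.9] tip z 198.9 rot [179.79  -0.76   2.97] F [ 0.1 -0.3  1.1] open 94.3
shift cm [  9.22 -12.09   0.97] rotvec [ 0.013 -0.008 -1.57 ]
```

View pics/t2.png

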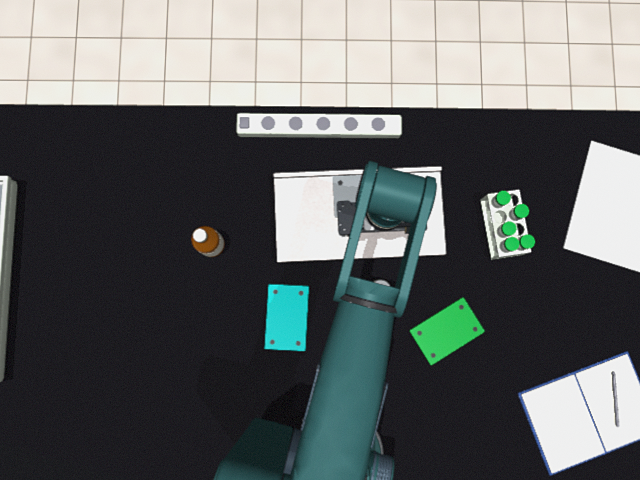

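The plate's left end is visible at (334, 178–), flush under the lip, and the rack and bottle have not moved. Now I'll turn and shift to beyond its +y end.

Emit:
{"api": "carry_out", "payload": {"motion": [[1.3, -1.8, 0, 0, 0, -0.14, -0.28], [2.6, -3.6, 0, 0, 0, -0.28, -0.28], [4, -5.4, 0, 0, 0, -0.42, -0.28], [5.2, -7.2, 0, 0, 0, -0.56, -0.28], [6.5, -9, 0, 0, 0, -0.7, -0.28], [7.8, -10.5, 0, 0, 0, -0.84, -0.28], [9.2, -12.1, 0, 0, 0, -0.98, -0.28], [9.2, -12.1, 0, 0, 0, -1.12, -0.28]]}}

```text
time: 5.8
tcp_pos: [612.7, 52.7, 388.6]
eef_rot: [-179.8, -0.0, 67.6]
force: [-0.3, -0.6, -1.0]
opening: 60.3
```

Emit:
{"api": "carry_out", "payload": {"motion": [[0, 0, 0, 0, 0, -0.14, -0.28], [0, 0, 0, 0, 0, -0.28, -0.28], [0, 0, 0, 0, 0, -0.4, -0.28], [0, 0, 0, 0, 0, -0.45, -0.28], [0, 0, 0, 0, 0, -0.45, -0.28]]}}

```text
time: 6.3
tcp_pos: [611.7, 50.8, 389.3]
eef_rot: [-179.9, -0.0, 92.9]
force: [-0.5, 0.2, -0.1]
opening: 59.9
```

```bash
python3 - <<'E'
from h import *
go(42,88,115,90)
im=robot.snapshot('top')
im2=robot.snapshot('side');cv2.imwrite('pics/s3.png',im2[:,:,::-1])
cv2.imwrite('pics/t3.png',cv2.resize(im[140:300,230:470],None,fx=3,fy=3)[:,:,::-1])
go(42,88,115,90)
E
```

```text
t 6.3 now riser [40.8 95.5] tip z 190.3 rot [-1.7986e+02 -2.0000e-02  9.2920e+01] F [-0.5  0.2 -0.1] open 59.9
shift cm [-0.75  0.14  7.53] rotvec [-0.002 -0.    -0.001]
t 6.4 now riser [40.7 95.4] tip z 191.0 rot [-1.7989e+02 -1.0000e-02  9.2860e+01] F [-0.1 -0.1 -0.6] open 60.4
shift cm [-0.74  0.14  7.6 ] rotvec [-0.002 -0.    -0.002]
```

View pics/t3.png

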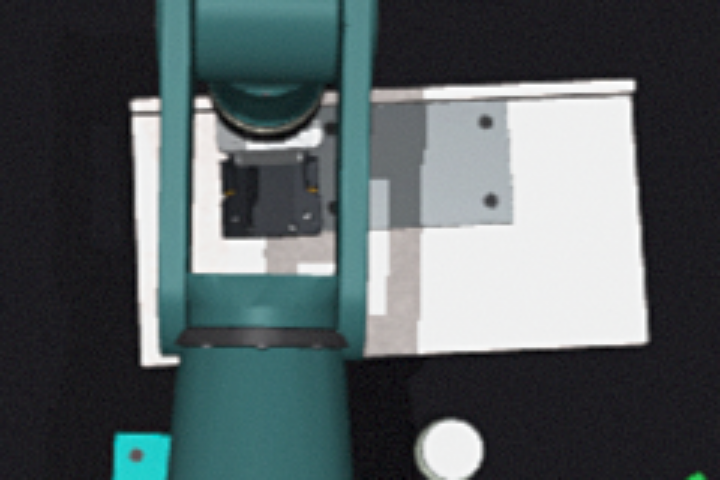

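View pics/s3.png

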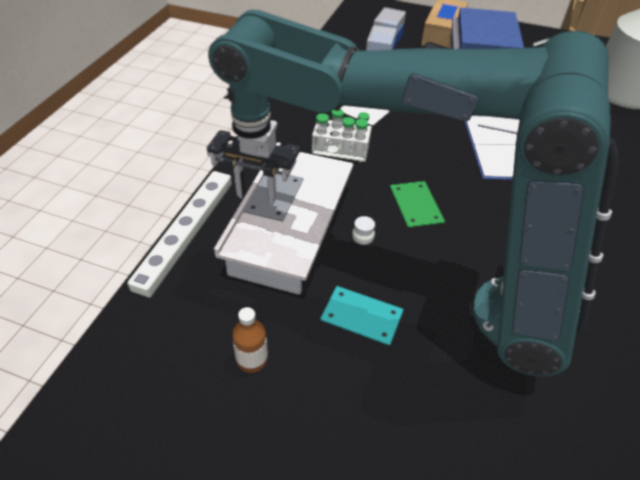

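The top crop shows the plate's right end at crop x ≈ 505–513 (full-image column about 400), flush along the lip. I'll compute where its ends are before descending.

```bash
python3 - <<'E'
from h import *
for p in ([398.7,180],[400.9,213.5]): print(toR(ray('top',[p],106)[0]))
E
```

```text
[ 77.11342744 -99.3864939 ]
[ -4.51923961 -99.50535387]
```

The plate's -y end is at riser y ≈ -99.5, so its centre is at about -20 and its +y end at about +60. Descending at riser y = 88 (finger face at 80) is clear of it.

Emit:
{"api": "carry_out", "payload": {"motion": [[-0.2, 0.1, 2, 0, 0, 0, -0.28], [-0.5, 0.1, 4, 0, 0, 0, -0.28], [-0.7, 0.1, 6, 0, 0, 0, -0.28], [-0.7, 0.1, 7, 0, 0, 0, -0.28], [-0.7, 0.1, 7.5, 0, 0, 0, -0.28], [-0.7, 0.1, 7.5, 0, 0, 0, -0.28], [-0.7, 0.1, 7.5, 0, 0, 0, -0.28]]}}

```text
time: 7.1
tcp_pos: [613.2, 43.9, 317.7]
eef_rot: [179.9, 0.0, 92.9]
force: [0.0, -0.3, 0.3]
opening: 59.8
```

```bash
python3 - <<'E'
from h import *
go(42,88,102.5,90)
E
```

```text
t 7.1 now riser [41.9 88.5] tip z 118.7 rot [1.7989e+02 1.0000e-02 9.2920e+01] F [ 0.  -0.3  0.3] open 59.8
shift cm [-0.05  0.    1.62] rotvec [ 0.002  0.    -0.001]
```

Emit:
{"api": "carry_out", "payload": {"motion": [[0, 0, 0.6, 0, 0, 0, -0.28], [0, 0, 1.1, 0, 0, 0, -0.28], [0, 0, 1.4, 0, 0, 0, -0.28], [0, 0, 1.6, 0, 0, 0, -0.28], [0, 0, 1.6, 0, 0, 0, -0.28], [0, 0, 1.6, 0, 0, 0, -0.28]]}}

```text
time: 7.7
tcp_pos: [612.9, 43.8, 300.7]
eef_rot: [180.0, 0.0, 92.9]
force: [0.1, 0.4, -0.6]
opening: 59.9
```

```bash
python3 - <<'E'
from h import *
go(42,-72,102.5,90)
im2=robot.snapshot('side');cv2.imwrite('pics/s4.png',cv2.resize(im2[100:340,180:500],None,fx=2.5,fy=2.5)[:,:,::-1])
E
```

```text
t 7.7 now riser [41.7 88.3] tip z 101.7 rot [1.800e+02 1.000e-02 9.292e+01] F [ 0.1  0.4 -0.6] open 59.9
shift cm [-16.03   0.04  -0.08] rotvec [ 0.     0.    -0.001]
```

View pics/s4.png

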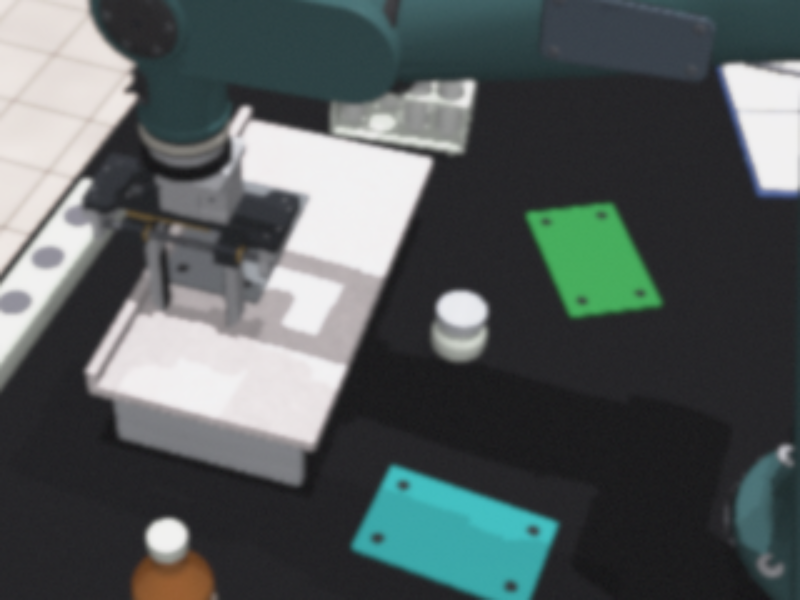

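Both fingers stand on the bare board behind the plate's end, inside the lip, with no contact. I'll raise 0.5 mm and push toward the rack end, stopping short first.

Emit:
{"api": "carry_out", "payload": {"motion": [[-1, 0, -0.05, 0, 0, 0, -0.28], [-1.8, 0, -0.05, 0, 0, 0, -0.28], [-2.6, 0, -0.05, 0, 0, 0, -0.28], [-3.4, 0, -0.05, 0, 0, 0, -0.28], [-4.2, 0, -0.05, 0, 0, 0, -0.28], [-5, 0, -0.05, 0, 0, 0, -0.28]]}}

```text
time: 8.35
tcp_pos: [615.5, -6.7, 301.5]
eef_rot: [180.0, -0.0, 92.9]
force: [-0.7, 2.9, 2.9]
opening: 60.1
```

Emit:
{"api": "carry_out", "payload": {"motion": [[-0.8, 0, 0, 0, 0, 0, -0.28], [-1.6, 0, 0, 0, 0, 0, -0.28], [-2.4, 0, 0, 0, 0, 0, -0.28], [-3.2, 0, 0, 0, 0, 0, -0.28], [-4, 0, 0, 0, 0, 0, -0.28], [-4.8, 0, 0, 0, 0, 0, -0.28], [-5.6, 0, 0, 0, 0, 0, -0.28], [-6.4, 0, 0, 0, 0, 0, -0.28]]}}

```text
time: 9.15
tcp_pos: [618.8, -70.6, 301.3]
eef_rot: [180.0, -0.0, 92.9]
force: [-0.9, 4.0, 3.4]
opening: 60.4
```

```bash
python3 - <<'E'
from h import *
go(42,-72,102.5,90)
im=robot.snapshot('top')
cv2.imwrite('pics/t5.png',cv2.resize(im[140:300,270:510],None,fx=3,fy=3)[:,:,::-1])
E
```

```text
t 9.15 now riser [ 41.6 -26.2] tip z 102.3 rot [179.99  -0.    92.93] F [-0.9  4.   3.4] open 60.4
shift cm [-4.58  0.04 -0.02] rotvec [ 0. -0. -0.]
```

View pics/t5.png

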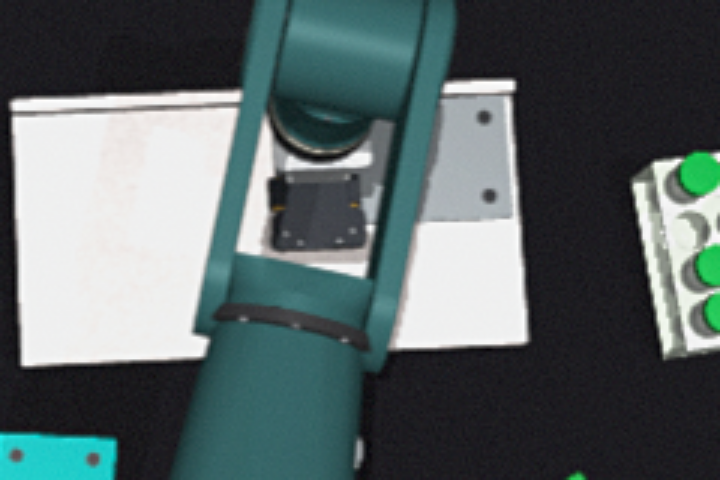

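The plate slides straight along the lip, with its right end at crop x ≈ 512, about 5 mm short of the riser's end. 46 mm remain to the target.

Emit:
{"api": "carry_out", "payload": {"motion": [[-0.8, 0, 0, 0, 0, 0, -0.28], [-1.6, 0, 0, 0, 0, 0, -0.28], [-2.4, 0, 0, 0, 0, 0, -0.28], [-3.2, 0, 0, 0, 0, 0, -0.28], [-3.8, 0, 0, 0, 0, 0, -0.28], [-4.3, 0, 0, 0, 0, 0, -0.28], [-4.6, 0, 0, 0, 0, 0, -0.28], [-4.6, 0, 0, 0, 0, 0, -0.28]]}}

```text
time: 10.0
tcp_pos: [621.0, -116.7, 301.0]
eef_rot: [-180.0, 0.1, 92.9]
force: [-0.1, 0.7, 1.6]
opening: 59.8
```

Emit:
{"api": "carry_out", "payload": {"motion": [[1.5, 0, 0, 0, 0, 0, -0.28], [3, 0, 0, 0, 0, 0, -0.28], [4, 0, -3, 0, 0, 0, -0.28], [4, 0, -7, 0, 0, 0, -0.28], [8, 0, -10, 0, 0, 0, -0.28], [13, 0, -10, 0, 0, 0, -0.28], [18, 0, -10, 0, 0, 0, -0.28], [18, 0, -10, 0, 0, 0, -0.28]]}}

```text
time: 10.8
tcp_pos: [610.7, 70.6, 401.5]
eef_rot: [180.0, -0.1, 93.4]
force: [0.4, 0.3, -1.0]
opening: 60.4
```

```bash
python3 - <<'E'
from h import *
go(0,0,200,90)
im=robot.snapshot('top')
cv2.imwrite('pics/t6full.png',im[:,:,::-1])
cv2.imwrite('pics/t6.png',cv2.resize(im[140:300,270:510],None,fx=3,fy=3)[:,:,::-1])
E
```

```text
t 10.8 now riser [ 40.8 115.2] tip z 202.5 rot [ 1.7998e+02 -1.3000e-01  9.3440e+01] F [ 0.4  0.3 -1. ] open 60.4
shift cm [-11.49  -4.18   0.22] rotvec [ 0.    -0.002  0.008]
```

View pics/t6.png

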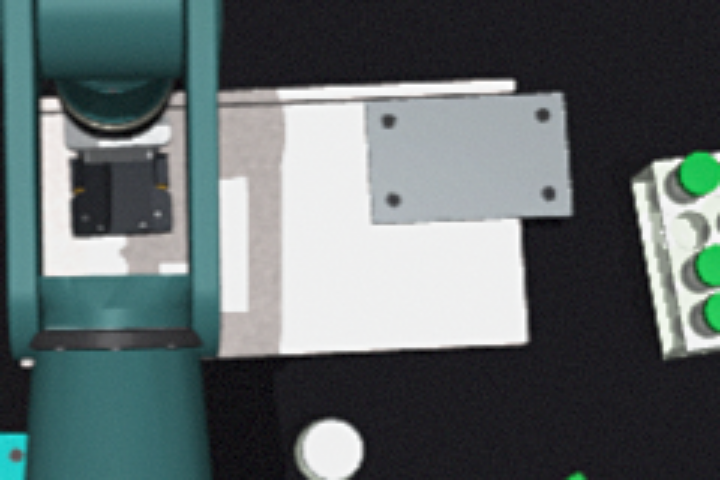

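```bash
python3 - <<'E'
from h import *
im=cv2.imread('pics/t6full.png')[:,:,::-1].copy()
# plate (z=106) is well in the clear: roi right of the shadow
q,m=plate_top(im,(385,168,475,222)); P=ray('top',q,106); c,a,l=rect(P)
print(q.round(1).tolist(),'centre riser',toR(c),'angle rel',a-92.95,'sides',l); print(np.array([toR(p) for p in P]).round(1))
a0=cv2.imread('pics/top0.png')[:,:,::-1].copy()
d=cv2.absdiff(a0,im).max(2)
for n,(x0,y0,x1,y1) in dict(rack=(475,180,545,268),bottle=(185,220,230,262),jar=(366,277,394,304)).items(): print(n,d[y0:y1,x0:x1].mean(), (d[y0:y1,x0:x1]>60).sum())
E
```

```text
[[390.7, 171.0], [457.2, 171.0], [460.1, 210.6], [393.6, 214.5]] centre riser [  45.87401685 -161.70279257] angle rel -0.716458785550131 sides [160.6  96.9 159.7 106.3]
[[ 100.   -81.4]
 [  93.3 -241.9]
 [  -3.6 -241.6]
 [  -6.2  -81.9]]
rack 3.7844155844155845 0
bottle 4.278835978835978 0
jar 2.9695767195767195 0
```

The back edge in that mask merged with the lip's shadow line, so I'll check yaw and flushness with the dimples and the front edge instead.

```bash
python3 - <<'E'
from h import *
def dim(im,roi):
    x0,y0,x1,y1=roi; g=im.max(2)[y0:y1,x0:x1]
    m=(g<130).astype(np.uint8); n,_,s,_=cv2.connectedComponentsWithStats(m)
    out=[]
    for i in range(1,n):
        if 4<=s[i,4]<=40 and max(s[i,2:4])<8:
            x,y,w,h=s[i,:4]; ww=np.clip(185-g[max(y-1,0):y+h+1,max(x-1,0):x+w+1].astype(float),0,None); yy,xx=np.mgrid[max(y-1,0):max(y-1,0)+ww.shape[0],max(x-1,0):max(x-1,0)+ww.shape[1]]
            out.append([x0+(xx*ww).sum()/ww.sum(),y0+(yy*ww).sum()/ww.sum()])
    return np.array(out)
for f,roi in (('pics/top0.png',(337,190,402,231)),('pics/t6full.png',(394,176,458,210))):
    im=cv2.imread(f)[:,:,::-1]; d=dim(im,roi); P=np.array([toR(p) for p in ray('top',d,106)])
    print(d.round(1).tolist(),'\n',P.round(1),'mean',P.mean(0).round(1))
    r,s=cv2.minAreaRect(P.astype(np.float32))[1:]; print(r,s)
E
```

```text
[[343.5, 195.1], [395.5, 197.2], [342.6, 221.5], [395.0, 223.7]] 
 [[ 45.9  34.6]
 [ 35.6 -89. ]
 [-17.8  40.1]
 [-28.4 -84. ]] mean [  8.8 -24.5]
(124.51390838623047, 64.19774627685547) 85.09752655029297
[[450.5, 178.0], [399.0, 179.9], [452.5, 204.1], [400.7, 206.2]] 
 [[  76.9 -224.4]
 [  77.4 -100.2]
 [  13.  -224.5]
 [  13.2 -100.1]] mean [  45.1 -162.3]
(124.40898895263672, 64.22364044189453) 89.89952850341797
```

The dimples put the plate at riser (45.1, -162.3) with a yaw error below 0.3°. That is flush, with about 42 mm sticking out. The arm is clear, so I'll hand in.

```bash
python3 -c "
from station import robot
print(robot.state()['force'],robot.state()['qd'].round(2)); print(robot.job_done())"
```

```text
[-0.49524719 -0.10630731 -0.08638736] [-3.82  0.44  0.09 -1.71 -0.32 -0.86]
the job is handed in; nothing more can be done
None
```

I pushed the plate square against the back lip with both fingertips (14 N at contact). Then I slid it along the lip from its far end toward the rack, and lifted the arm clear. I handed the job in at about 11 s of the 48 s; no verdict was reported.

**Last checks, from the top camera:**
- **Plate position:** the dimples put its centre at riser x = 45.1 mm (flush is 45) and y = -162.3 mm, so about 42 mm sticks out past the rack end.
- **Plate angle:** its yaw is within about 0.3° of the riser.
- **Rack, bottle and jar:** the picture shows no change around any of them since the start.

**Disagreements and open points:**
- **Back edge:** the outline fit of the plate gave uneven short sides (97 and 106 mm) and -0.7° of yaw, because the back edge merged with the lip's shadow line. I relied on the dimples instead. Both methods agree on position to within 1 mm.
- **Arm motion:** the arm was still settling slightly when I handed in, with joint speeds up to 4°/s. It was well above the riser and touching nothing.

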